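# Wedge the rocking labeller

## Task

The bench labeller rocks: its front-right foot is seized and hangs short of the table. With the fingertips push the blue levelling wedge over the table, thin end first, under that foot until the labeller no longer rocks and no further, so that the corner is not jacked up and no other foot leaves the table; feel for this by pressing on the corner above the foot. Pick nothing up, do not shove the labeller along or disturb the things around, and finish while pressing firmly down on the top of that corner of the base plate: keep pressing, with the corner standing firm on the wedge.

Things in the scene. Friction and masses are not known exactly. Their poses are not given: they have to be found in the camera images.
- labeller: Hand labeller, loose, 3.6 kg; slides if pushed with over 10 N. Base plate 310 mm (x) by 250 mm (y), 18 mm thick, top 60 mm above the table, on black domed feet 28 mm wide at x +-125, y +-100 mm. On it, from x -36 mm to the rear, up to 170 mm high: rollers with a bottle, label roll. Origin: at table level under plate centre; x front to rear (yaw 0: away from the robot), y to its left, z up.
- loose_corner (a point): Plate top straight above the axis of the short front-right foot, 30 mm from the front and 25 mm from the right edge, 60 mm above the table: press here. The foot's domed tip hangs 4 to 9 mm above the table, different each time; it does not give. Unwedged, over 4 to 6 N here rocks the labeller until that foot meets table or wedge and the rear-left foot lifts as far.
- foot_front_left (a point): Lowest point of the sound front-left foot; z 0 when it stands on the table.
- foot_back_right (a point): Lowest point of the sound rear-right foot; z 0 when it stands on the table.
- foot_back_left (a point): Lowest point of the sound rear-left foot, diagonally opposite the short one; z 0 when it stands on the table.
- wedge: Blue-painted steel wedge, 0.3 kg, flat on the table right of the labeller, thin end roughly towards it: 115 mm long (x), 40 mm wide (y), 22.2 mm thick at the square butt (own -x, flat upright face), falling evenly to 1.5 mm at the thin end (own +x). Origin: centre of underside; z up. Slides at 1 to 3 N; stays where left. As it takes load under the foot the push rises by several N within 1 to 3 mm.
- loose_cap: Black bottle cap, 33 mm wide, 19 mm high, on the table in front of the wedge and the labeller. Origin: centre of its underside. To be left alone.
- loose_cap2: Black bottle cap, 33 mm wide, 19 mm high, on the table to the left. Origin: centre of its underside. To be left alone.
- tape_roll: Roll of tape lying flat, 98 mm wide, 25 mm high, on the table behind the wedge. Origin: centre of its underside. To be left alone.
- label_roll: Roll of white labels lying flat, 82 mm wide, 38 mm high, left of the labeller. Origin: centre of its underside. To be left alone.
- cap_key: Red ring key for caps, 180 mm long, 14 mm high, lying near the front edge of the table. Origin: middle of its underside. To be left alone.
- bottle_next: Filled and capped 500 ml glass bottle, 77 mm wide, 222 mm high, standing on the table to the left of the labeller. Origin: centre of its underside, z up. To be left standing there.

How it is judged:
At the end, for the whole second after the job is handed in: Fingers press the plate with over 5 N within 50 mm of the point above the short foot; the flat, untouched wedge, thin half under that foot, carries it with over 2.5 N; that corner is at 60 mm within 1.5 mm and has moved under 8 mm, the three other feet are under 1.5 mm above the table; all is still (contact force between the fingers and labeller above 5 N and horizontal distance between the grasp point and loose_corner below 0.05 m and contact force between wedge and labeller above 2.5 N and height (world z) of each of foot_front_left, foot_back_right, foot_back_left below 0.0015 m and height (world z) of loose_corner between 0.0585 and 0.0615 m and height (world z) of wedge below 0.004 m and angle between wedge's own z axis and vertical below 0.06 rad and linear speed of labeller below 0.01 m/s and angular speed of labeller below 0.05 rad/s and contact force between each of the arm, the fingers and wedge below 0.5 N and x of loose_corner in the frame of wedge above 0 m and y of loose_corner in the frame of wedge between -0.03 and 0.03 m and distance of loose_corner from where it was at the start of the episode below 0.008 m); the arm keeps its last pose, push and grip.
It fails at once if the wedge is lifted off the table (height (world z) of wedge above 0.015 m).
It fails at once if the labeller is shoved along the table by more than 20 mm (distance of loose_corner from where it was at the start of the episode above 0.02 m).
It fails at once if the labeller is lifted or tipped up: a sound foot more than 20 mm above the table (height (world z) of any of foot_front_left, foot_back_right, foot_back_left above 0.02 m).
It fails at once if the bottle beside the labeller is tipped over or moved by more than 30 mm (angle between bottle_next's own z axis and vertical above 0.3 rad or distance of bottle_next from where it was at the start of the episode above 0.03 m).
It fails at once if something that stands about is moved by more than 30 mm (distance of any of loose_cap, loose_cap2, tape_roll, label_roll, cap_key from where it was at the start of the episode above 0.03 m).
It also fails if it takes over 54 s, if anything falls off the work surface, if the arm or the gripper's body presses on something with over 40 N, if the wrist force passes 120 N, or if a joint passes its speed limit or range.

## Robot

A 7-joint arm with a two-finger parallel gripper is mounted at the origin on a cart in front of the work surface, level with it; the furniture and walls round the work are solid. World frame = base frame: x ahead of the robot, y to its left, z up, the work surface at z = 0. Lengths are in m, angles in rad, forces in N, time in s.
With the tool pointing down it reaches from about 0.35 to 0.9 m from the base axis. Payload 8.1 kg.
Tool frame: the origin (TCP) lies on the centre line of the jaws, within the pads' length; the fingertips stand 11 mm ahead of it and the grasp point (between the pads) lies 8 mm behind it; x points along the fingers, y is the direction in which the jaws open and shut, and the axes are right-handed (so a half turn about x gives the same grasp; the last joint's range is limited). The gripper opens to 85 mm and grips with 20 to 120 N. Pads are 22 mm wide; open, the fingers measure 114 mm over their backs; the gripper's body (76 mm by 85 mm) begins 54 mm behind the grasp point. The pads swing forward as they close: fully open they stand 13 mm farther back than shut.
Start: joints at [1.136, 0.434, 0.025, 1.573, -0.012, 1.134, -0.075], TCP at [0.204, -0.591, 0.242] pointing down, gripper open.
Joint ranges: [-2.62, 2.62], [-0.44, 2.09], [-1.27, 1.32], [0.08, 2.57], [-1.32, 4.46], [0.12, 2], [-2.74, 2.74]. Speed limits (rad/s): [2.22, 2.22, 3.01, 3.01, 3.14, 3.14, 3.14].

## Interface

Orientations are given as a 3x3 rotation matrix whose columns are the frame's x, y, z axes.
In Python, from cell import sensors, imaging, ctrl gives the robot as it stands.
- The arm moves only by the tool send_rows, never from a script. Its argument "series" is a list of rows, each an object with "grip": the opening in per cent of the stroke, from 0 (shut) to 100 (fully open); "offset": the shift along the tool's x, y, z in mm, a list of three; "roll": the turn about the tool's x in degrees. In form: [{"grip": grip, "offset": [dx, dy, dz], "roll": roll}, ...]. A call has exactly 10 rows; each row shifts and turns the commanded pose from where the row before left it, along the tool's axes as they then stand; what a row does not reach is not made up. A row lasts 1/10 s, in which the tool goes at most 50 mm and 8.59 degrees, less where a joint would pass 70% of its speed; a pose out of reach is approached as far as the arm can. A call with a gripper value outside its range is refused whole. The fingers move at their own pace and stop on an object; the grip force is fixed at half the most. Time passes only in rows, so rows that do not move let the fingers close, or fill a call up. It gives the time, the measured TCP pose, the force and the opening at its end, in the units of the state.
- sensors.get_obs(): the state, without advancing time (a new reading comes with each control period).
- imaging.capture(name): name is "scene" or "top" or "wrist"; returns a dict with "frame" (420x560x3 uint8, blue, green, red), "K" (3x3 intrinsics, pixels), "camera_from_world" (4x4, takes a point from world to camera coordinates); the wrist camera has in their place "tool_from_camera" (4x4, takes a point from camera to tool coordinates, whose origin is the TCP and whose axes are the tool frame's). Camera axes: x right, y up, looking along -z (the intrinsics and any distortion apply to the point x, -y, -z); pixel columns grow to the right and rows downward; lengths in m; the calibration is good to about 2 mm. A picture is of the moment at which its call begins: read the wrist's pose just before it. There is no depth.
- ctrl.close_job(): hands the job in, once; it reports no verdict.
Trained networks look in a picture, given as the dict that the camera call returned (one of the last four; its "shot" number tells which), for a name from the list of things; names that differ only in an ending like _2 or _b are one class to them, and where a whole thing is asked for, a point or a joint stands for the part that bears it (a point fixed in the world has none). Each returns a list of dicts, best first, with "conf" (0 to 1); they miss things now and then, are a little off and sometimes report something else, mostly with a low value. They report only what shows in the picture. A call takes as long as a camera call.
- imaging.recognise(picture, thing): "location" ([x, y, z] in m, in the coordinates of the camera as it stood for that picture, good to about 4 mm: the middle of the surface that is visible of it).
- imaging.outline_of(picture, thing): "pixels" (420x560 bool, what is visible of it).
The state is a dict: "t": time; "q": joint angles; "joint_vel": joint speeds; "joint_torque": joint torques, N m; "ee_pos": TCP position; "orientation": TCP orientation; "contact_force": force on the tool from outside, world axes, zero at the start; "ft_torque": the same for the moment, N m; "grip_width": finger opening in m.
Only numpy, scipy, OpenCV 4.12 (cv2) and the standard library are available. Lean on these libraries where they do the work, as an engineer would, in place of code of your own. Each camera call takes 0.05 s, during which the arm holds its last target.

## Working session

There is one attempt and no reset: what is moved stays moved. The work goes in short steps, Python scripts to look and compute and a tool call to move; the robot and the scene stay as the last step left them, time stands still between calls to the robot, and variables do not carry over. Pictures are saved under pics/ and viewed, and the job is handed in when it is done.

Besides the shell and the picture viewer there is one more tool, called after "Call:" by a JSON object that holds its "op" and its "data", one argument or row to a line. send_rows: Moves the arm, as the interface text tells. Its arguments: {"type":"object","properties":{"series":{"type":"array"}},"required":["series"]}

```bash
ls; mkdir -p pics
cat > h.py <<'E'
import numpy as np,cv2
from cell import sensors,imaging,ctrl
def cap(n):
    p=imaging.capture(n); return p
def inv(T): return np.linalg.inv(T)
def pix(p,X,T=None):
    C=p['camera_from_world'] if T is None else T
    c=C@np.r_[X,1]; k=p['K']@np.array([c[0],-c[1],-c[2]]); return k[:2]/k[2]
def ray(p,uv,z,C=None):
    C=p['camera_from_world'] if C is None else C
    W=inv(C); d=np.linalg.inv(p['K'])@np.r_[uv,1]; d=np.array([d[0],-d[1],-d[2]])
    o=W[:3,3]; d=W[:3,:3]@d; s=(z-o[2])/d[2]; return o+s*d
def wcam(p,o):
    T=np.eye(4);T[:3,:3]=o['orientation'];T[:3,3]=o['ee_pos']
    return inv(T@p['tool_from_camera'])
E
python3 - <<'E'
from h import *
o=sensors.get_obs(); print(o)
for n in ['scene','top']:
    p=cap(n); cv2.imwrite(f'pics/{n}0.png',p['frame']); print(n,p['camera_from_world'].round(3).tolist(),p['K'].tolist(),[k for k in p])
    W=inv(p['camera_from_world'])
    for t in ['wedge','labeller','loose_corner','loose_cap','tape_roll','cap_key','label_roll','bottle_next']:
        for r in imaging.recognise(p,t)[:2]:
            print(t,r['conf'],(W@np.r_[r['location'],1])[:3].round(4))
E
```

```text
pics
{'t': 0.0, 'q': array([ 1.13640579,  0.43523531,  0.02495963,  1.57408516, -0.01161622,
        1.13401565, -0.07509457]), 'joint_vel': array([-0.00111386, -0.00108097,  0.00027611, -0.0012266 ,  0.00010085,
       -0.00062129,  0.0002256 ]), 'joint_torque': array([-8.03889125e-04, -6.70453691e+01,  1.02439988e+00, -3.16208875e+01,
        1.54264632e-02,  1.25362870e-02,  7.81509334e-05]), 'ee_pos': array([ 0.20338582, -0.59046396,  0.24152276]), 'orientation': array([[-6.37008150e-04,  3.25680126e-01, -9.45479799e-01],
       [ 1.46601473e-03, -9.45478670e-01, -3.25680726e-01],
       [-9.99998723e-01, -1.59354859e-03,  1.24825754e-04]]), 'contact_force': array([-0.09624279, -0.08613953, -0.23531192]), 'ft_torque': array([0.05207448, 0.0229505 , 0.04524951]), 'grip_width': 0.08550548140169881}
scene [[-0.753, -0.658, 0.006, 0.401], [0.34, -0.381, 0.86, -0.281], [-0.563, 0.65, 0.51, -1.007], [0.0, 0.0, 0.0, 1.0]] [[527.3600922133953, 0.0, 281.3478863023479], [0.0, 527.3600922133953, 202.55908436469252], [0.0, 0.0, 1.0]] ['frame', 'K', 'camera_from_world', 'shot']
wedge 0.66 [ 0
[... 331 characters left out ...]
 ]
bottle_next 0.28 [0.4484 0.1929 0.0177]
top [[-0.001, -1.0, 0.005, -0.047], [0.994, -0.001, 0.108, -0.595], [-0.108, 0.005, 0.994, -1.446], [0.0, 0.0, 0.0, 1.0]] [[458.21457167005116, 0.0, 274.979694687117], [0.0, 458.21457167005116, 205.84165909240696], [0.0, 0.0, 1.0]] ['frame', 'K', 'camera_from_world', 'shot']
wedge 0.91 [ 0.5628 -0.3229  0.0132]
wedge 0.46 [0.5467 0.3172 0.0386]
labeller 0.86 [0.6401 0.0138 0.0588]
loose_corner 0.69 [0.6386 0.0123 0.0589]
loose_cap 0.64 [ 0.3977 -0.1707  0.015 ]
loose_cap 0.4 [0.4536 0.1932 0.0153]
tape_roll 0.73 [ 0.6993 -0.3742  0.0208]
cap_key 0.77 [0.3891 0.0529 0.0091]
label_roll 0.73 [0.55   0.3186 0.041 ]
bottle_next 0.8 [0.6557 0.2309 0.1525]
```

View pics/scene0.png

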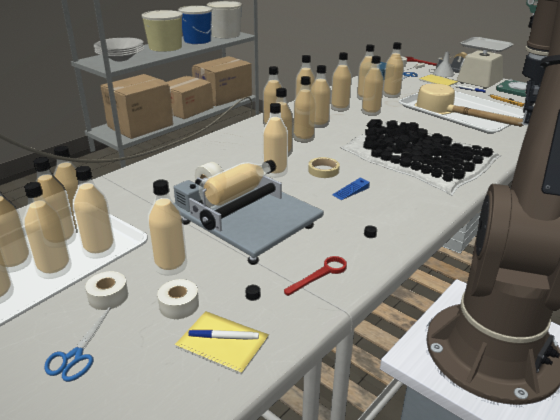

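View pics/top0.png

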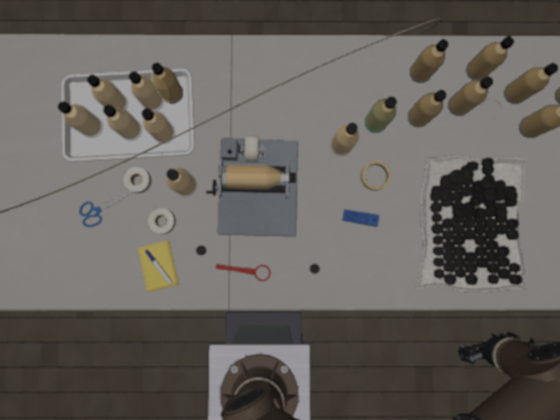

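Run:
```python
from h import *
p=cap('top'); 
np.save('top.npy',p['frame'])
a=p['frame'][120:290,200:400]; cv2.imwrite('pics/topz.png',cv2.resize(a,None,fx=4,fy=3.5,interpolation=cv2.INTER_CUBIC)[:600])
m=[r for r in imaging.outline_of(p,'wedge')][0]['pixels'].astype(np.uint8)
print(m.sum()); c=cv2.findContours(m,0,1)[0]; c=max(c,key=cv2.contourArea); b=cv2.boxPoints(cv2.minAreaRect(c)); print(b)
for q in b: print(ray(p,q,0.01).round(4))
hsv=cv2.cvtColor(p['frame'],cv2.COLOR_BGR2HSV); mm=((hsv[...,0]>100)&(hsv[...,0]<130)&(hsv[...,1]>120)).astype(np.uint8); mm[:, :330]=0; mm[:,400:]=0
ys,xs=np.nonzero(mm); print(len(xs),xs.min(),xs.max(),ys.min(),ys.max())
for t in ['labeller','tape_roll','loose_cap']:
    m=imaging.outline_of(p,t)[0]['pixels'].astype(np.uint8); c=max(cv2.findContours(m,0,1)[0],key=cv2.contourArea)
    b=cv2.boxPoints(cv2.minAreaRect(c)); print(t,b.round(1).tolist(),[ray(p,q,.06 if t=='labeller' else .02).round(4).tolist() for q in b])
```

```text
434
[[340.97104 220.68784]
 [342.9017  208.1387 ]
 [377.8439  213.51443]
 [375.91324 226.06357]]
[ 0.5484 -0.2633  0.01  ]
[ 0.5896 -0.2703  0.01  ]
[ 0.5718 -0.3844  0.01  ]
[ 0.5307 -0.3771  0.01  ]
327 344 377 211 225
labeller [[207.1999969482422, 234.0], [209.0, 135.1999969482422], [297.20001220703125, 136.8000030517578], [295.3999938964844, 235.60000610351562]] [[0.5029, 0.1655, 0.06], [0.8208, 0.1645, 0.06], [0.8155, -0.1192, 0.06], [0.4976, -0.1115, 0.06]]
tape_roll [[355.0, 176.0], [376.0, 155.0], [395.5, 174.5], [374.5, 195.5]] [[0.6945, -0.3103, 0.02], [0.7646, -0.381, 0.02], [0.6994, -0.4434, 0.02], [0.63, -0.3727, 0.02]]
loose_cap [[309.0, 273.0], [309.0, 263.0], [318.0, 263.0], [318.0, 273.0]] [[0.3797, -0.1565, 0.02], [0.4115, -0.1568, 0.02], [0.4115, -0.1857, 0.02], [0.3797, -0.1853, 0.02]]
```

View pics/topz.png

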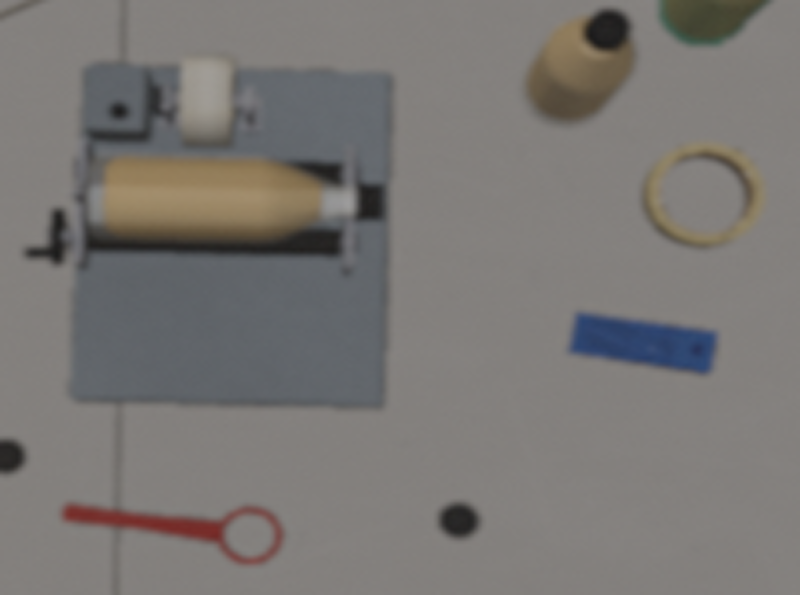

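```bash
cat >> h.py <<'E'
def rot(axis,a): return cv2.Rodrigues(np.array(axis,float)*a)[0]
def plan(target,yaw_y,n,grip,o=None,hold=0):
    """target TCP world; yaw_y = angle(deg) of tool y in world; prints rows"""
    o=sensors.get_obs() if o is None else o
    R=np.array(o['orientation']);P=np.array(o['ee_pos'])
    y=R[:,1]; cur=np.degrees(np.arctan2(y[1],y[0])); d=(yaw_y-cur+180)%360-180
    roll=-d/n
    v=(np.array(target)-P)/n
    out=[]
    for i in range(n):
        out.append(dict(grip=grip,offset=[float(round(a)) if abs(np.linalg.norm(v))>.005 else float(round(a,1)) for a in (R.T@v*1000)],roll=round(roll,1)))
        R=R@rot([1,0,0],np.radians(roll))
    import json
    print('d',round(d,1)); print(json.dumps(out))
E
python3 - <<'E'
from h import *
p=cap('top')
for n,uv in dict(FL=(217.5,234.3),FR=(296,236),BR=(298,140.9)).items(): print(n,ray(p,uv,.06).round(4))
o=sensors.get_obs()
p=cap('wrist'); print(p['tool_from_camera'].round(3).tolist(),p['K'].tolist()); cv2.imwrite('pics/w0.png',p['frame'])
plan([.53,-.22,.30],-9,18,12)
E
```

```text
FL [0.5021 0.1332 0.06  ]
FR [ 0.4965 -0.1135  0.06  ]
BR [ 0.8019 -0.1218  0.06  ]
[[-0.001, 0.329, -0.944, -0.131], [1.0, -0.001, -0.001, 0.0], [-0.001, -0.944, -0.329, -0.085], [0.0, 0.0, 0.0, 1.0]] [[304.8316757118429, 0.0, 279.7764899238468], [0.0, 304.8316757118429, 207.61133364195646], [0.0, 0.0, 1.0]]
d 62.0
[{"grip": 12, "offset": [-3.0, -14.0, -24.0], "roll": -3.4}, {"grip": 12, "offset": [-3.0, -12.0, -25.0], "roll": -3.4}, {"grip": 12, "offset": [-3.0, -11.0, -25.0], "roll": -3.4}, {"grip": 12, "offset": [-3.0, -9.0, -26.0], "roll": -3.4}, {"grip": 12, "offset": [-3.0, -8.0, -26.0], "roll": -3.4}, {"grip": 12, "offset": [-3.0, -6.0, -27.0], "roll": -3.4}, {"grip": 12, "offset": [-3.0, -4.0, -27.0], "roll": -3.4}, {"grip": 12, "offset": [-3.0, -3.0, -27.0], "roll": -3.4}, {"grip": 12, "offset": [-3.0, -1.0, -27.0], "roll": -3.4}, {"grip": 12, "offset": [-3.0, 1.0, -27.0], "roll": -3.4}, {"grip": 12, "offset": [-3.0, 2.0, -27.0], "roll": -3.4}, {"grip": 12, "offset": [-3.0, 4.0, -27.0], "roll": -3.4}, {"grip": 12, "offset": [-3.0, 6.0, -27.0], "roll": -3.4}, {"grip": 12, "offset": [-3.0, 7.0, -26.0], "roll": -3.4}, {"grip": 12, "offset": [-3.0, 9.0, -26.0], "roll": -3.4}, {"grip": 12, "offset": [-3.0, 10.0, -25.0], "roll": -3.4}, {"grip": 12, "offset": [-3.0, 12.0, -25.0], "roll": -3.4}, {"grip": 12, "offset": [-3.0, 13.0, -24.0], "roll": -3.4}]
```

View pics/w0.png

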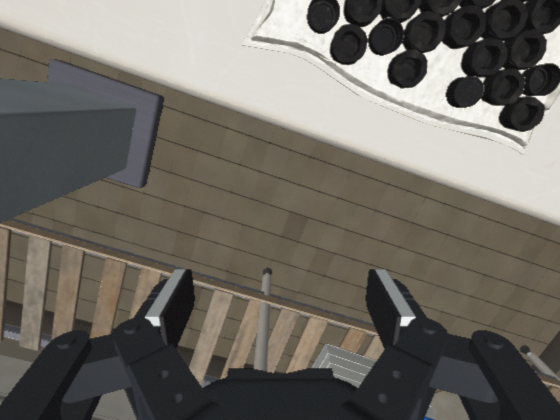

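Run:
```python
from h import *
plan([.54,-.33,.25],-9,19,12)
```

```text
d 62.0
[{"grip": 12, "offset": [0.0, -7.0, -21.0], "roll": -3.3}, {"grip": 12, "offset": [0.0, -6.0, -22.0], "roll": -3.3}, {"grip": 12, "offset": [0.0, -5.0, -22.0], "roll": -3.3}, {"grip": 12, "offset": [0.0, -4.0, -22.0], "roll": -3.3}, {"grip": 12, "offset": [0.0, -2.0, -22.0], "roll": -3.3}, {"grip": 12, "offset": [0.0, -1.0, -22.0], "roll": -3.3}, {"grip": 12, "offset": [0.0, 0.0, -22.0], "roll": -3.3}, {"grip": 12, "offset": [0.0, 2.0, -22.0], "roll": -3.3}, {"grip": 12, "offset": [0.0, 3.0, -22.0], "roll": -3.3}, {"grip": 12, "offset": [0.0, 4.0, -22.0], "roll": -3.3}, {"grip": 12, "offset": [0.0, 5.0, -22.0], "roll": -3.3}, {"grip": 12, "offset": [0.0, 7.0, -21.0], "roll": -3.3}, {"grip": 12, "offset": [0.0, 8.0, -21.0], "roll": -3.3}, {"grip": 12, "offset": [0.0, 9.0, -21.0], "roll": -3.3}, {"grip": 12, "offset": [0.0, 10.0, -20.0], "roll": -3.3}, {"grip": 12, "offset": [0.0, 11.0, -19.0], "roll": -3.3}, {"grip": 12, "offset": [0.0, 12.0, -19.0], "roll": -3.3}, {"grip": 12, "offset": [0.0, 13.0, -18.0], "roll": -3.3}, {"grip": 12, "offset": [0.0, 14.0, -17.0], "roll": -3.3}]
```

Call:
{"op": "send_rows", "data": {
  "series": [
    {"grip": 12,"offset": [0,-7,-21],"roll": -3.3},
    {"grip": 12,"offset": [0,-6,-22],"roll": -3.3},
    {"grip": 12,"offset": [0,-5,-22],"roll": -3.3},
    {"grip": 12,"offset": [0,-4,-22],"roll": -3.3},
    {"grip": 12,"offset": [0,-2,-22],"roll": -3.3},
    {"grip": 12,"offset": [0,-1,-22],"roll": -3.3},
    {"grip": 12,"offset": [0,0,-22],"roll": -3.3},
    {"grip": 12,"offset": [0,2,-22],"roll": -3.3},
    {"grip": 12,"offset": [0,3,-22],"roll": -3.3},
    {"grip": 12,"offset": [0,4,-22],"roll": -3.3}
  ]
}}

```text
t: 2.25
ee_pos: [0.3804, -0.4528, 0.2423]
orientation: [[0.0, 0.791, -0.612], [-0.0, -0.612, -0.791], [-1.0, 0.0, 0.0]]
contact_force: [-0.4, -0.2, -0.1]
grip_width: 0.0102
```

Call:
{"op": "send_rows", "data": {
  "series": [
    {"grip": 12,"offset": [0,5,-22],"roll": -3.3},
    {"grip": 12,"offset": [0,7,-21],"roll": -3.3},
    {"grip": 12,"offset": [0,8,-21],"roll": -3.3},
    {"grip": 12,"offset": [0,9,-21],"roll": -3.3},
    {"grip": 12,"offset": [0,10,-20],"roll": -3.3},
    {"grip": 12,"offset": [0,11,-19],"roll": -3.3},
    {"grip": 12,"offset": [0,12,-19],"roll": -3.3},
    {"grip": 12,"offset": [0,13,-18],"roll": -3.3},
    {"grip": 12,"offset": [0,14,-17],"roll": -3.3},
    {"grip": 12,"offset": [0,0,0],"roll": 0}
  ]
}}

```text
t: 3.25
ee_pos: [0.5395, -0.3246, 0.2423]
orientation: [[0.002, 0.991, -0.136], [0.002, -0.136, -0.991], [-1.0, 0.001, -0.002]]
contact_force: [0.3, 0.3, -0.6]
grip_width: 0.0104
```

Run:
```python
from h import *
o=sensors.get_obs(); p=cap('wrist'); C=wcam(p,o); print(o['t'],o['ee_pos'],o['grip_width'],o['contact_force'])
cv2.imwrite('pics/w1.png',p['frame']); np.savez('w1.npz',C=C,K=p['K'])
for t in ['wedge','labeller','loose_cap']:
    for r in imaging.recognise(p,t)[:2]: print(t,r['conf'],(inv(C)@np.r_[r['location'],1])[:3].round(4))
m=imaging.outline_of(p,'wedge')[0]['pixels'].astype(np.uint8); c=max(cv2.findContours(m,0,1)[0],key=cv2.contourArea); b=cv2.boxPoints(cv2.minAreaRect(c)); print(b)
```

```text
3.25 [ 0.53947299 -0.32461904  0.2422527 ] 0.010373449388640415 [ 0.32814878  0.31698997 -0.56447125]
wedge 0.67 [ 0.557  -0.3283  0.0078]
loose_cap 0.63 [ 0.3972 -0.1753  0.0175]
[[274.08234 223.64136]
 [279.93597 127.05674]
 [314.65692 129.16104]
 [308.80328 225.74567]]
```

View pics/w1.png

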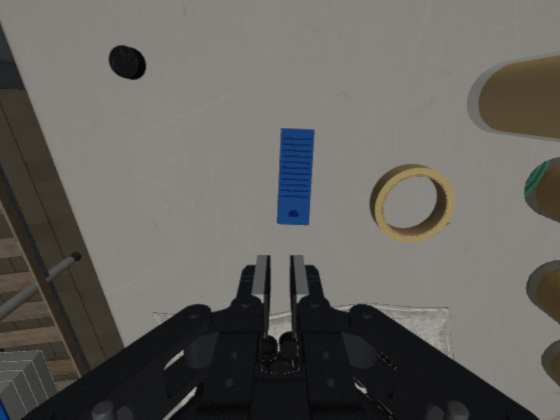

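Call:
{"op": "send_rows", "data": {
  "series": [
    {"grip": 12,"offset": [0,0,-24],"roll": 0},
    {"grip": 12,"offset": [0,0,-24],"roll": 0},
    {"grip": 12,"offset": [0,0,-24],"roll": 0},
    {"grip": 12,"offset": [0,0,-24],"roll": 0},
    {"grip": 12,"offset": [0,0,-24],"roll": 0},
    {"grip": 12,"offset": [0,0,0],"roll": 0},
    {"grip": 12,"offset": [0,0,0],"roll": 0},
    {"grip": 12,"offset": [0,0,0],"roll": 0},
    {"grip": 12,"offset": [0,0,0],"roll": 0},
    {"grip": 12,"offset": [0,0,0],"roll": 0}
  ]
}}

```text
t: 4.5
ee_pos: [0.5532, -0.2108, 0.2422]
orientation: [[-0.0, 0.989, -0.146], [-0.0, -0.146, -0.989], [-1.0, -0.0, 0.0]]
contact_force: [0.8, -1.1, -0.8]
grip_width: 0.0103
```

Run:
```python
from h import *
o=sensors.get_obs(); p=cap('wrist'); C=wcam(p,o); print(o['t'],o['ee_pos'],o['grip_width'],o['contact_force'])
cv2.imwrite('pics/w2.png',p['frame']); np.savez('w2.npz',C=C,K=p['K'])
for t in ['wedge','labeller','loose_cap']:
    for r in imaging.recognise(p,t)[:2]: print(t,r['conf'],(inv(C)@np.r_[r['location'],1])[:3].round(4))
d=np.load('w1.npz'); P=dict(K=d['K'])
for uv,z in [((281,128),.0015),((314,130),.0015),((277,223.5),.0222),((309,225.5),.0222)]: print(ray(P,uv,z,d['C']).round(4))
```

```text
4.5 [ 0.55317004 -0.2107898   0.24223497] 0.010321283164258998 [ 0.7902462  -1.06004418 -0.80845988]
wedge 0.7 [ 0.5561 -0.3071  0.0051]
labeller 0.6 [ 0.6306 -0.0854  0.0605]
labeller 0.56 [ 0.3854 -0.0241  0.0132]
loose_cap 0.89 [ 0.3979 -0.1769  0.015 ]
[ 0.5492 -0.2701  0.0015]
[ 0.5877 -0.2776  0.0015]
[ 0.529  -0.3819  0.0222]
[ 0.5682 -0.3899  0.0222]
```

View pics/w2.png

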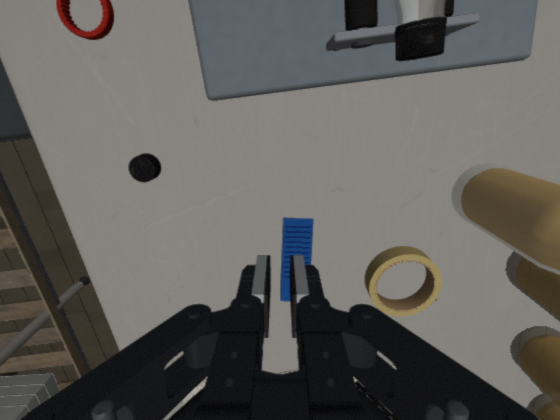

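Run:
```python
from h import *
d=np.load('w2.npz'); P=dict(K=d['K'])
for uv,z in [((283.5,218),.0015),((313.5,218.5),.0015),((281.5,300),.0222),((207,96),.06),((208.5,99.5),.042),((531,55),.06),((190,0),.06)]: print(uv,z,ray(P,uv,z,d['C']).round(4))
# stereo corner using top + w2
p=cap('top')
f=cv2.imread('pics/w2.png')[60:140,160:320]; cv2.imwrite('pics/w2z.png',cv2.resize(f,None,fx=5,fy=5))
def dlt(obs):
    A=[]
    for K,C,uv in obs:
        M=K@np.diag([1,-1,-1])@C[:3]; A+= [uv[0]*M[2]-M[0],uv[1]*M[2]-M[1]]
    X=np.linalg.svd(np.array(A))[2][-1]; return X[:3]/X[3]
print(dlt([(d['K'],d['C'],(207,96)),(p['K'],p['camera_from_world'],(296,236))]))
d1=np.load('w1.npz')
print(dlt([(d['K'],d['C'],(283.5,218)),(d1['K'],d1['C'],(281,128))]),dlt([(d['K'],d['C'],(313.5,218.5)),(d1['K'],d1['C'],(314,130))]))
```

```text
(283.5, 218) 0.0015 [ 0.5499 -0.2704  0.0015]
(313.5, 218.5) 0.0015 [ 0.5886 -0.2768  0.0015]
(281.5, 300) 0.0222 [ 0.5312 -0.3808  0.0222]
(207, 96) 0.06 [ 0.4971 -0.1121  0.06  ]
(208.5, 99.5) 0.042 [ 0.4939 -0.1148  0.042 ]
(531, 55) 0.06 [ 0.8021 -0.1207  0.06  ]
(190, 0) 0.06 [ 0.5    -0.0324  0.06  ]
[ 0.49665526 -0.1130464   0.05985592]
[ 0.5495711  -0.27006814  0.00223634] [ 0.5884387  -0.27803154 -0.00177492]
```

View pics/w2z.png

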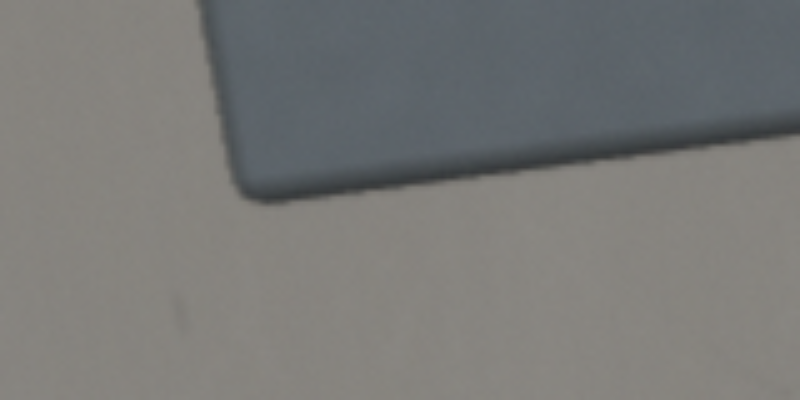

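Run:
```python
from h import *
plan([.612,-.338,.05],-10,10,12)
d=np.load('w2.npz'); P=dict(K=d['K'])
for uv in [(462,205),(520,260)]: print(ray(P,uv,0,d['C']).round(3))
```

```text
d -1.7
[{"grip": 12, "offset": [19.0, 8.0, 12.0], "roll": 0.2}, {"grip": 12, "offset": [19.0, 8.0, 12.0], "roll": 0.2}, {"grip": 12, "offset": [19.0, 8.0, 12.0], "roll": 0.2}, {"grip": 12, "offset": [19.0, 8.0, 12.0], "roll": 0.2}, {"grip": 12, "offset": [19.0, 8.0, 12.0], "roll": 0.2}, {"grip": 12, "offset": [19.0, 8.0, 12.0], "roll": 0.2}, {"grip": 12, "offset": [19.0, 8.0, 12.0], "roll": 0.2}, {"grip": 12, "offset": [19.0, 8.0, 12.0], "roll": 0.2}, {"grip": 12, "offset": [19.0, 8.0, 12.0], "roll": 0.2}, {"grip": 12, "offset": [19.0, 8.0, 12.0], "roll": 0.2}]
[ 0.781 -0.287  0.   ]
[ 0.864 -0.38   0.   ]
```

Call:
{"op": "send_rows", "data": {
  "series": [
    {"grip": 12,"offset": [10,16,24],"roll": 0.3},
    {"grip": 12,"offset": [20,16,24],"roll": 0.3},
    {"grip": 12,"offset": [30,16,24],"roll": 0.3},
    {"grip": 12,"offset": [30,16,24],"roll": 0.3},
    {"grip": 12,"offset": [30,16,20],"roll": 0.3},
    {"grip": 12,"offset": [30,0,0],"roll": 0},
    {"grip": 12,"offset": [30,0,0],"roll": 0},
    {"grip": 12,"offset": [15,0,0],"roll": 0},
    {"grip": 12,"offset": [10,0,0],"roll": 0},
    {"grip": 12,"offset": [10,0,0],"roll": 0}
  ]
}}

```text
t: 5.75
ee_pos: [0.6153, -0.3368, 0.0277]
orientation: [[0.001, 0.985, -0.17], [-0.001, -0.17, -0.985], [-1.0, 0.001, 0.0]]
contact_force: [-0.3, -0.2, -0.3]
grip_width: 0.0103
```

Run:
```python
from h import *
o=sensors.get_obs(); p=cap('wrist');print(o['t'],o['ee_pos'],o['grip_width'],o['contact_force'],o['orientation'].round(3))
cv2.imwrite('pics/w3.png',p['frame'])
```

```text
5.75 [ 0.61529606 -0.33683892  0.02769899] 0.010278637058877488 [-0.32779472 -0.1819116  -0.29443167] [[ 0.001  0.985 -0.17 ]
 [-0.001 -0.17  -0.985]
 [-1.     0.001  0.   ]]
```

View pics/w3.png

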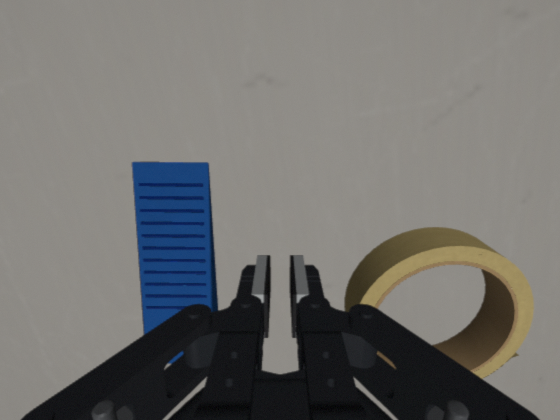

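Call:
{"op": "send_rows", "data": {
  "series": [
    {"grip": 12,"offset": [6,0,0],"roll": 0},
    {"grip": 12,"offset": [6,0,0],"roll": 0},
    {"grip": 12,"offset": [0,-6,0],"roll": 0},
    {"grip": 12,"offset": [0,-5,0],"roll": 0},
    {"grip": 12,"offset": [0,-5,0],"roll": 0},
    {"grip": 12,"offset": [0,-5,0],"roll": 0},
    {"grip": 12,"offset": [0,-5,0],"roll": 0},
    {"grip": 12,"offset": [0,-5,0],"roll": 0},
    {"grip": 12,"offset": [0,-5,0],"roll": 0},
    {"grip": 12,"offset": [0,0,0],"roll": 0}
  ]
}}

```text
t: 6.8
ee_pos: [0.5784, -0.3307, 0.0155]
orientation: [[-0.0, 0.985, -0.17], [-0.0, -0.17, -0.985], [-1.0, -0.0, 0.0]]
contact_force: [0.3, 0.6, 0.5]
grip_width: 0.0103
```

```bash
cat >> h.py <<'E'
def look(fn):
    o=sensors.get_obs(); p=cap('wrist'); C=wcam(p,o); print(o['t'],o['ee_pos'].round(4),o['contact_force'].round(1)); cv2.imwrite(fn,p['frame'])
    hsv=cv2.cvtColor(p['frame'],cv2.COLOR_BGR2HSV); m=((hsv[...,0]>100)&(hsv[...,0]<130)&(hsv[...,1]>150)).astype(np.uint8)
    c=max(cv2.findContours(m,0,1)[0],key=cv2.contourArea); print('bbox',cv2.boundingRect(c)); print(cv2.approxPolyDP(c,4,True)[:,0].tolist())
    np.savez(fn[:-4]+'.npz',C=C,K=p['K']); return p,C
E
python3 -c "
from h import *
look('pics/w4.png')"
```

```text
6.8 [ 0.5784 -0.3307  0.0155] [0.3 0.6 0.5]
bbox (161, 168, 86, 148)
[[163, 168], [172, 314], [200, 303], [211, 311], [226, 308], [236, 296], [246, 265], [241, 168]]
```

View pics/w4.png

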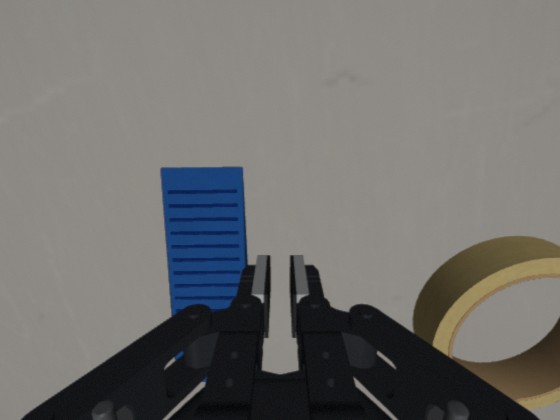

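```bash
python3 -c "
from h import *
d=np.load('pics/w4.npz')
for uv,z in [((163,168),.0015),((242,168),.0015),((246,265),.0085)]: print(ray(d,uv,z,d['C']).round(4))"
```

```text
[ 0.5327 -0.2676  0.0015]
[ 0.5702 -0.274   0.0015]
[ 0.5628 -0.3225  0.0085]
```

Call:
{"op": "send_rows", "data": {
  "series": [
    {"grip": 12,"offset": [0,4,0],"roll": 0},
    {"grip": 12,"offset": [0,0,-14],"roll": 0},
    {"grip": 12,"offset": [1,0,-14],"roll": 0},
    {"grip": 12,"offset": [0,-4,0],"roll": 0},
    {"grip": 12,"offset": [0,-4,0],"roll": 0},
    {"grip": 12,"offset": [0,-4,0],"roll": 0},
    {"grip": 12,"offset": [0,-4,0],"roll": 0},
    {"grip": 12,"offset": [0,-4,0],"roll": 0},
    {"grip": 12,"offset": [0,-3,0],"roll": 0},
    {"grip": 12,"offset": [0,0,0],"roll": 0}
  ]
}}

```text
t: 7.85
ee_pos: [0.5645, -0.3001, 0.0143]
orientation: [[-0.0, 0.985, -0.171], [-0.0, -0.171, -0.985], [-1.0, -0.0, 0.0]]
contact_force: [-0.1, -0.3, 0.5]
grip_width: 0.0105
```

```bash
python3 -c "
from h import *
look('pics/w5.png')"
```

```text
7.85 [ 0.5645 -0.3001  0.0143] [-0.1 -0.3  0.5]
bbox (170, 224, 82, 89)
[[243, 224], [170, 236], [187, 306], [202, 303], [212, 312], [230, 305], [242, 270], [251, 264]]
```

View pics/w5.png

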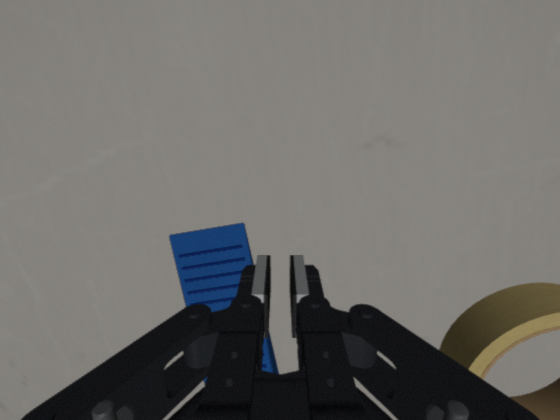

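```bash
python3 -c "
from h import *
d=np.load('pics/w5.npz')
for uv,z in [((170,236),.0015),((244,224),.0015),((250,258),.0065)]: print(ray(d,uv,z,d['C']).round(4))"
```

```text
[ 0.5123 -0.2718  0.0015]
[ 0.5514 -0.2717  0.0015]
[ 0.5515 -0.2887  0.0065]
```

Call:
{"op": "send_rows", "data": {
  "series": [
    {"grip": 12,"offset": [0,5,0],"roll": 0},
    {"grip": 12,"offset": [-25,0,0],"roll": 0},
    {"grip": 12,"offset": [-20,0,0],"roll": -3.3},
    {"grip": 12,"offset": [0,-3,28],"roll": -3.3},
    {"grip": 12,"offset": [0,-4,28],"roll": -3.2},
    {"grip": 12,"offset": [0,-7,28],"roll": 0},
    {"grip": 12,"offset": [0,-7,28],"roll": 0},
    {"grip": 12,"offset": [0,0,0],"roll": 0},
    {"grip": 12,"offset": [0,0,0],"roll": 0},
    {"grip": 12,"offset": [0,0,0],"roll": 0}
  ]
}}

```text
t: 8.9
ee_pos: [0.5452, -0.4105, 0.0593]
orientation: [[0.0, 1.0, 0.001], [0.001, 0.001, -1.0], [-1.0, 0.0, -0.001]]
contact_force: [0.5, 0.5, -0.2]
grip_width: 0.0102
```

```bash
python3 -c "
from h import *
look('pics/w6.png')"
```

```text
8.9 [ 0.5452 -0.4105  0.0593] [ 0.5  0.5 -0.2]
bbox (217, 0, 73, 209)
[[217, 0], [224, 207], [287, 208], [289, 0]]
```

View pics/w6.png

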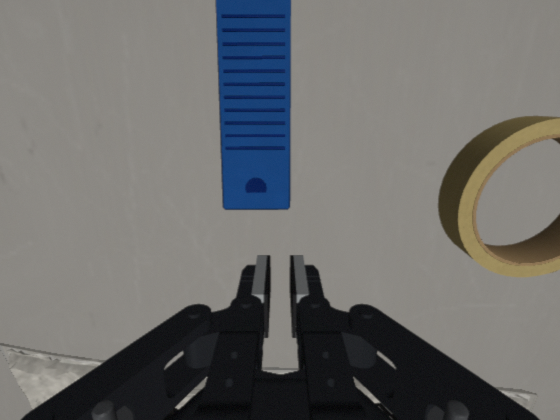

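```bash
python3 -c "
from h import *
d=np.load('pics/w6.npz')
for uv,z in [((223,209),.022),((289.5,208.5),.022),((217,0),.007),((290,0),.007)]: print(ray(d,uv,z,d['C']).round(4))"
```

```text
[ 0.5124 -0.3855  0.022 ]
[ 0.5513 -0.3851  0.022 ]
[ 0.513  -0.2766  0.007 ]
[ 0.5506 -0.2765  0.007 ]
```

Call:
{"op": "send_rows", "data": {
  "series": [
    {"grip": 12,"offset": [0,-13.5,0],"roll": -1.7},
    {"grip": 12,"offset": [22,0,0],"roll": 0},
    {"grip": 12,"offset": [15,0,0],"roll": 0},
    {"grip": 12,"offset": [8,0,0],"roll": 0},
    {"grip": 12,"offset": [0,0,-8],"roll": 0},
    {"grip": 12,"offset": [0,0,-6],"roll": 0},
    {"grip": 12,"offset": [0,0,-6],"roll": 0},
    {"grip": 12,"offset": [0,0,-10],"roll": 0},
    {"grip": 12,"offset": [0,0,-10],"roll": 0},
    {"grip": 12,"offset": [0,0,-10],"roll": 0}
  ]
}}

```text
t: 9.95
ee_pos: [0.5297, -0.3611, 0.0149]
orientation: [[0.001, 1.0, 0.03], [-0.001, 0.03, -1.0], [-1.0, 0.001, 0.001]]
contact_force: [0.3, -0.9, 0.8]
grip_width: 0.0098
```

Call:
{"op": "send_rows", "data": {
  "series": [
    {"grip": 12,"offset": [0,0,-10],"roll": 0},
    {"grip": 12,"offset": [0,0,-10],"roll": 0},
    {"grip": 12,"offset": [0,0,-10],"roll": 0},
    {"grip": 12,"offset": [0,0,-10],"roll": 0},
    {"grip": 12,"offset": [0,0,-10],"roll": 0},
    {"grip": 12,"offset": [0,0,-10],"roll": 0},
    {"grip": 12,"offset": [0,0,-10],"roll": 0},
    {"grip": 12,"offset": [0,0,-10],"roll": 0},
    {"grip": 12,"offset": [0,0,-10],"roll": 0},
    {"grip": 12,"offset": [0,0,-10],"roll": 0}
  ]
}}

```text
t: 10.95
ee_pos: [0.5263, -0.2611, 0.0143]
orientation: [[-0.0, 1.0, 0.03], [0.0, 0.03, -1.0], [-1.0, -0.0, -0.0]]
contact_force: [0.3, -1.5, 0.1]
grip_width: 0.0102
```

```bash
python3 -c "
from h import *
look('pics/w7.png')"
```

```text
10.95 [ 0.5263 -0.2611  0.0143] [ 0.3 -1.5  0.1]
bbox (234, 0, 97, 270)
[[234, 0], [240, 265], [319, 268], [324, 244], [330, 0]]
```

View pics/w7.png

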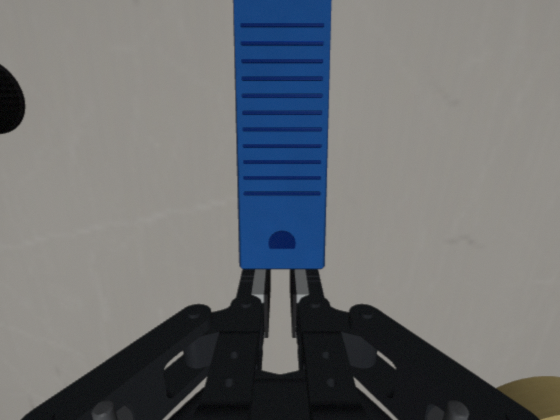

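Call:
{"op": "send_rows", "data": {
  "series": [
    {"grip": 12,"offset": [0,0.2,-6],"roll": 0},
    {"grip": 12,"offset": [0,0.2,-6],"roll": 0},
    {"grip": 12,"offset": [0,0.2,-6],"roll": 0},
    {"grip": 12,"offset": [0,0.2,-6],"roll": 0},
    {"grip": 12,"offset": [0,0.2,-6],"roll": 0},
    {"grip": 12,"offset": [0,0.2,-6],"roll": 0},
    {"grip": 12,"offset": [0,0.2,-6],"roll": 0},
    {"grip": 12,"offset": [0,0.1,-3],"roll": 0},
    {"grip": 12,"offset": [0,0.1,-3],"roll": 0},
    {"grip": 12,"offset": [0,0.1,-2],"roll": 0}
  ]
}}

```text
t: 12.0
ee_pos: [0.5266, -0.2117, 0.0143]
orientation: [[-0.0, 1.0, 0.03], [-0.0, 0.03, -1.0], [-1.0, -0.0, 0.0]]
contact_force: [0.2, -1.3, -0.5]
grip_width: 0.0103
```

```bash
python3 -c "
from h import *
look('pics/w8.png')
p=cap('scene'); cv2.imwrite('pics/s8.png',cv2.resize(p['frame'][160:280,170:360],None,fx=4,fy=4,interpolation=cv2.INTER_CUBIC))"
```

```text
12.0 [ 0.5266 -0.2117  0.0143] [ 0.2 -1.3 -0.5]
bbox (235, 63, 94, 207)
[[235, 63], [240, 265], [319, 268], [328, 69]]
```

View pics/w8.png

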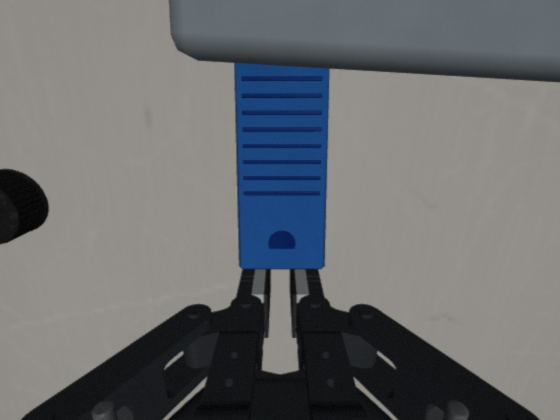

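View pics/s8.png

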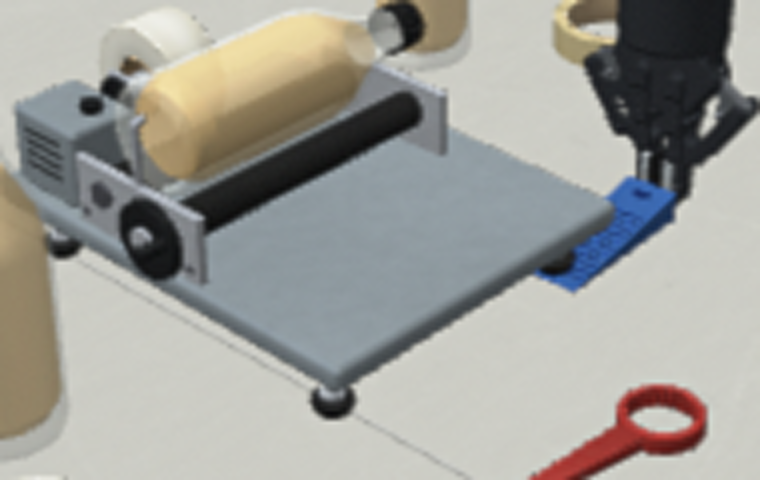

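Call:
{"op": "send_rows", "data": {
  "series": [
    {"grip": 12,"offset": [0,0,-1],"roll": 0},
    {"grip": 12,"offset": [0,0,-1],"roll": 0},
    {"grip": 12,"offset": [0,0,-1],"roll": 0},
    {"grip": 12,"offset": [0,0,-1],"roll": 0},
    {"grip": 12,"offset": [0,0,-1],"roll": 0},
    {"grip": 12,"offset": [0,0,-1],"roll": 0},
    {"grip": 12,"offset": [0,0,-1],"roll": 0},
    {"grip": 12,"offset": [0,0,-1],"roll": 0},
    {"grip": 12,"offset": [0,0,-1],"roll": 0},
    {"grip": 12,"offset": [0,0,0],"roll": 0}
  ]
}}

```text
t: 13.1
ee_pos: [0.5263, -0.2042, 0.0144]
orientation: [[0.0, 1.0, 0.029], [-0.001, 0.029, -1.0], [-1.0, 0.0, 0.001]]
contact_force: [-0.5, -6.7, -1.6]
grip_width: 0.0104
```

Call:
{"op": "send_rows", "data": {
  "series": [
    {"grip": 12,"offset": [0,0,-0.5],"roll": 0},
    {"grip": 12,"offset": [0,0,-0.5],"roll": 0},
    {"grip": 12,"offset": [0,0,-0.5],"roll": 0},
    {"grip": 12,"offset": [0,0,-0.5],"roll": 0},
    {"grip": 12,"offset": [0,0,-0.5],"roll": 0},
    {"grip": 12,"offset": [0,0,-0.5],"roll": 0},
    {"grip": 12,"offset": [0,0,-0.5],"roll": 0},
    {"grip": 12,"offset": [0,0,-0.5],"roll": 0},
    {"grip": 12,"offset": [0,0,0],"roll": 0},
    {"grip": 12,"offset": [0,0,0],"roll": 0}
  ]
}}

```text
t: 14.1
ee_pos: [0.5261, -0.2021, 0.0144]
orientation: [[0.0, 1.0, 0.027], [-0.003, 0.027, -1.0], [-1.0, 0.0, 0.003]]
contact_force: [0.2, -11.2, -1.1]
grip_width: 0.0101
```

Call:
{"op": "send_rows", "data": {
  "series": [
    {"grip": 12,"offset": [0,0,2],"roll": 0},
    {"grip": 12,"offset": [0,0,6],"roll": 0},
    {"grip": 12,"offset": [0,0,12],"roll": 0},
    {"grip": 12,"offset": [-20,0,10],"roll": 0},
    {"grip": 12,"offset": [-40,0,0],"roll": 0},
    {"grip": 12,"offset": [-40,0,0],"roll": 0},
    {"grip": 12,"offset": [-40,0,0],"roll": 0},
    {"grip": 12,"offset": [-20,0,0],"roll": 0},
    {"grip": 12,"offset": [0,0,0],"roll": 0},
    {"grip": 12,"offset": [0,0,0],"roll": 0}
  ]
}}

```text
t: 15.1
ee_pos: [0.527, -0.2293, 0.1742]
orientation: [[0.0, 1.0, 0.03], [-0.0, 0.03, -1.0], [-1.0, 0.0, 0.0]]
contact_force: [0.1, 1.1, -1.0]
grip_width: 0.0101
```

```bash
python3 -c "
from h import *
look('pics/w9.png')
p=cap('scene'); cv2.imwrite('pics/s9.png',cv2.resize(p['frame'][160:280,170:360],None,fx=4,fy=4,interpolation=cv2.INTER_CUBIC))"
```

```text
15.1 [ 0.527  -0.2293  0.1742] [ 0.1  1.1 -1. ]
bbox (260, 62, 43, 92)
[[260, 62], [260, 152], [300, 153], [302, 65]]
```

View pics/w9.png

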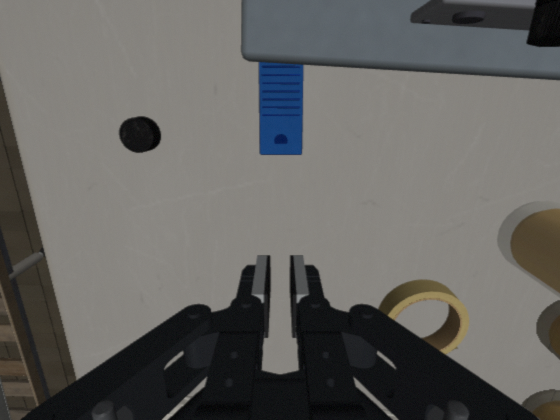

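View pics/s9.png

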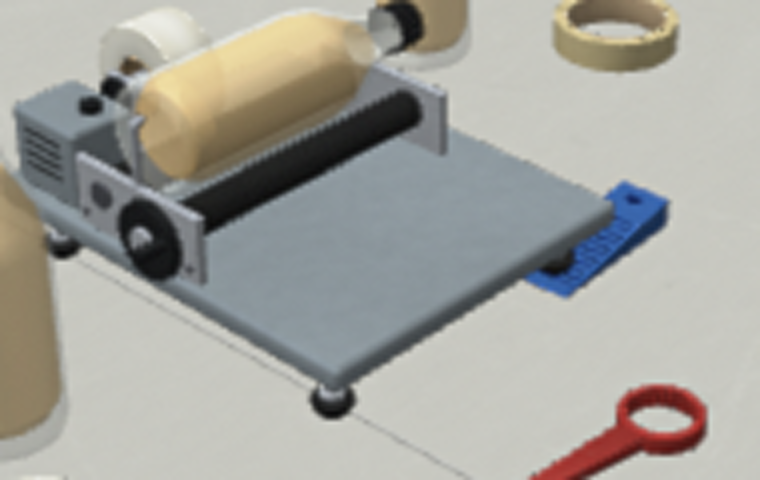

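Call:
{"op": "send_rows", "data": {
  "series": [
    {"grip": 12,"offset": [0,0.6,-24],"roll": 0},
    {"grip": 12,"offset": [0,0.6,-24],"roll": 0},
    {"grip": 12,"offset": [0,0.6,-24],"roll": 0},
    {"grip": 12,"offset": [0,0.6,-24],"roll": 0},
    {"grip": 12,"offset": [0,0.6,-24],"roll": 0},
    {"grip": 12,"offset": [20,0.7,-21],"roll": 0},
    {"grip": 12,"offset": [30,0,0],"roll": 0},
    {"grip": 12,"offset": [25,0,0],"roll": 0},
    {"grip": 12,"offset": [15,0,0],"roll": 0},
    {"grip": 12,"offset": [6,0,0],"roll": 0}
  ]
}}

```text
t: 16.2
ee_pos: [0.5247, -0.0876, 0.0755]
orientation: [[-0.005, 1.0, 0.03], [0.001, 0.03, -1.0], [-1.0, -0.005, -0.001]]
contact_force: [-0.0, -0.7, 0.1]
grip_width: 0.0102
```

```bash
python3 -c "
from h import *
d=np.load('pics/w9.npz')
for uv,z in [((260,153.5),.022),((302,154.5),.022),((246,58),.06),((186,0),.06)]: print(ray(d,uv,z,d['C']).round(4))
look('pics/w10.png')"
```

```text
[ 0.5079 -0.1909  0.022 ]
[ 0.5469 -0.1906  0.022 ]
[ 0.4994 -0.1156  0.06  ]
[ 0.4583 -0.0808  0.06  ]
16.2 [ 0.5247 -0.0876  0.0755] [-0.  -0.7  0.1]
bbox (262, 306, 37, 51)
[[269, 306], [262, 355], [298, 356], [297, 339], [291, 336], [291, 308]]
```

View pics/w10.png

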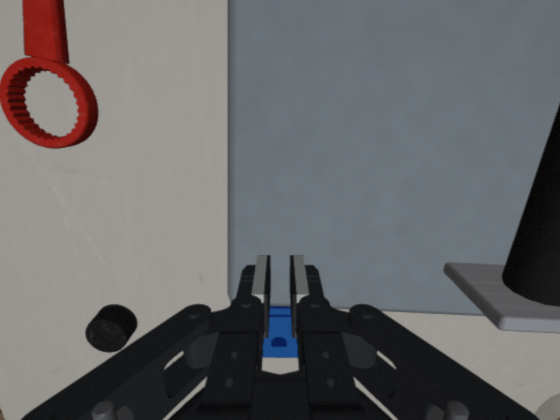

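Call:
{"op": "send_rows", "data": {
  "series": [
    {"grip": 12,"offset": [1,0,0],"roll": 0},
    {"grip": 12,"offset": [1,0,0],"roll": 0},
    {"grip": 12,"offset": [0.5,0,0],"roll": 0},
    {"grip": 12,"offset": [0.5,0,0],"roll": 0},
    {"grip": 12,"offset": [0.5,0,0],"roll": 0},
    {"grip": 12,"offset": [0.5,0,0],"roll": 0},
    {"grip": 12,"offset": [0.5,0,0],"roll": 0},
    {"grip": 12,"offset": [0.5,0,0],"roll": 0},
    {"grip": 12,"offset": [0,0,0],"roll": 0},
    {"grip": 12,"offset": [0,0,0],"roll": 0}
  ]
}}

```text
t: 17.25
ee_pos: [0.5266, -0.0878, 0.0733]
orientation: [[-0.0, 1.0, 0.03], [-0.0, 0.03, -1.0], [-1.0, -0.0, 0.0]]
contact_force: [0.7, 0.6, 0.8]
grip_width: 0.0102
```

```bash
python3 -c "
from h import *
o=sensors.get_obs(); print(o['ee_pos'],o['contact_force'])"
```

```text
[ 0.52661559 -0.08782332  0.07328476] [0.71035574 0.62799395 0.78710718]
```

Call:
{"op": "send_rows", "data": {
  "series": [
    {"grip": 12,"offset": [0.5,0,0],"roll": 0},
    {"grip": 12,"offset": [0.5,0,0],"roll": 0},
    {"grip": 12,"offset": [0.5,0,0],"roll": 0},
    {"grip": 12,"offset": [0.5,0,0],"roll": 0},
    {"grip": 12,"offset": [0.5,0,0],"roll": 0},
    {"grip": 12,"offset": [0.5,0,0],"roll": 0},
    {"grip": 12,"offset": [0,0,0],"roll": 0},
    {"grip": 12,"offset": [0,0,0],"roll": 0},
    {"grip": 12,"offset": [0,0,0],"roll": 0},
    {"grip": 12,"offset": [0,0,0],"roll": 0}
  ]
}}

```text
t: 18.25
ee_pos: [0.5267, -0.0879, 0.0711]
orientation: [[0.0, 1.0, 0.03], [-0.0, 0.03, -1.0], [-1.0, 0.0, 0.001]]
contact_force: [-3.7, -0.0, 12.4]
grip_width: 0.0103
```

Call:
{"op": "send_rows", "data": {
  "series": [
    {"grip": 12,"offset": [0.5,0,0],"roll": 0},
    {"grip": 12,"offset": [0.5,0,0],"roll": 0},
    {"grip": 12,"offset": [0,0,0],"roll": 0},
    {"grip": 12,"offset": [0,0,0],"roll": 0},
    {"grip": 12,"offset": [0,0,0],"roll": 0},
    {"grip": 12,"offset": [0,0,0],"roll": 0},
    {"grip": 12,"offset": [0,0,0],"roll": 0},
    {"grip": 12,"offset": [0,0,0],"roll": 0},
    {"grip": 12,"offset": [0,0,0],"roll": 0},
    {"grip": 12,"offset": [0,0,0],"roll": 0}
  ]
}}

```text
t: 19.25
ee_pos: [0.5267, -0.0879, 0.071]
orientation: [[0.001, 1.0, 0.03], [-0.001, 0.03, -1.0], [-1.0, 0.001, 0.001]]
contact_force: [-7.6, 0.1, 23.2]
grip_width: 0.0103
```

Call:
{"op": "send_rows", "data": {
  "series": [
    {"grip": 12,"offset": [-1,0,0],"roll": 0},
    {"grip": 12,"offset": [-0.8,0,0],"roll": 0},
    {"grip": 12,"offset": [0,0,0],"roll": 0},
    {"grip": 12,"offset": [0,0,0],"roll": 0},
    {"grip": 12,"offset": [0,0,0],"roll": 0},
    {"grip": 12,"offset": [0,0,0],"roll": 0},
    {"grip": 12,"offset": [0,0,0],"roll": 0},
    {"grip": 12,"offset": [0,0,0],"roll": 0},
    {"grip": 12,"offset": [0,0,0],"roll": 0},
    {"grip": 12,"offset": [0,0,0],"roll": 0}
  ]
}}

```text
t: 20.25
ee_pos: [0.5268, -0.0879, 0.0712]
orientation: [[0.0, 1.0, 0.03], [-0.0, 0.03, -1.0], [-1.0, 0.0, 0.0]]
contact_force: [-1.4, -0.5, 6.8]
grip_width: 0.01
```

```bash
python3 -c "
from h import *
o=sensors.get_obs(); print(o['ee_pos'],o['contact_force'])
p=cap('scene'); cv2.imwrite('pics/s11.png',cv2.resize(p['frame'][160:280,170:360],None,fx=4,fy=4,interpolation=cv2.INTER_CUBIC))"
```

```text
[ 0.5267528  -0.08791591  0.07123439] [-1.4092488  -0.4822891   6.75928407]
```

View pics/s11.png

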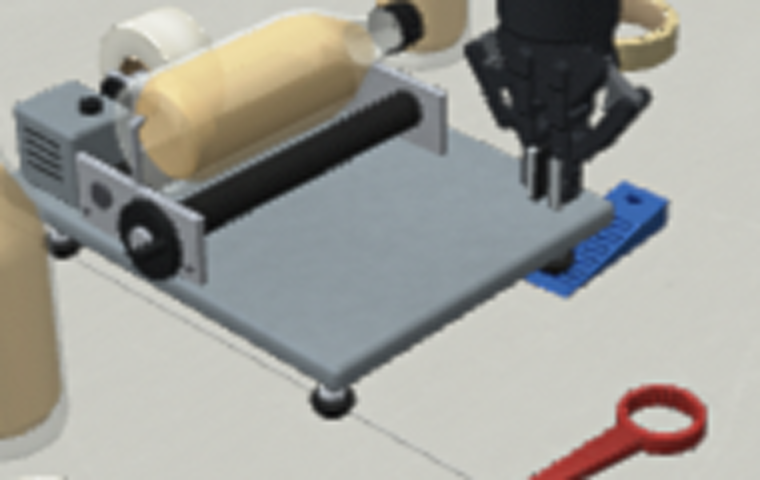

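Call:
{"op": "send_rows", "data": {
  "series": [
    {"grip": 12,"offset": [-0.5,0,0],"roll": 0},
    {"grip": 12,"offset": [0,0,0],"roll": 0},
    {"grip": 12,"offset": [0,0,0],"roll": 0},
    {"grip": 12,"offset": [0,0,0],"roll": 0},
    {"grip": 12,"offset": [0,0,0],"roll": 0},
    {"grip": 12,"offset": [0,0,0],"roll": 0},
    {"grip": 12,"offset": [0,0,0],"roll": 0},
    {"grip": 12,"offset": [0,0,0],"roll": 0},
    {"grip": 12,"offset": [0,0,0],"roll": 0},
    {"grip": 12,"offset": [0,0,0],"roll": 0}
  ]
}}

```text
t: 21.3
ee_pos: [0.5266, -0.0879, 0.0716]
orientation: [[0.0, 1.0, 0.03], [-0.0, 0.03, -1.0], [-1.0, 0.0, 0.0]]
contact_force: [-0.4, 0.2, -0.4]
grip_width: 0.0105
```

Call:
{"op": "send_rows", "data": {
  "series": [
    {"grip": 12,"offset": [0.5,0,0],"roll": 0},
    {"grip": 12,"offset": [0.5,0,0],"roll": 0},
    {"grip": 12,"offset": [0.4,0,0],"roll": 0},
    {"grip": 12,"offset": [0,0,0],"roll": 0},
    {"grip": 12,"offset": [0,0,0],"roll": 0},
    {"grip": 12,"offset": [0,0,0],"roll": 0},
    {"grip": 12,"offset": [0,0,0],"roll": 0},
    {"grip": 12,"offset": [0,0,0],"roll": 0},
    {"grip": 12,"offset": [0,0,0],"roll": 0},
    {"grip": 12,"offset": [0,0,0],"roll": 0}
  ]
}}

```text
t: 22.3
ee_pos: [0.5267, -0.0879, 0.0711]
orientation: [[0.001, 1.0, 0.03], [-0.001, 0.03, -1.0], [-1.0, 0.001, 0.001]]
contact_force: [-3.2, 0.3, 12.5]
grip_width: 0.0102
```

```bash
python3 -c "
from h import *
p=cap('top'); a=np.load('top.npy'); 
print(np.abs(p['frame'].astype(int)-a)[215:240,210:296].mean())
cv2.imwrite('pics/t12.png',cv2.resize(np.hstack([a[120:250,200:330],p['frame'][120:250,200:330]]),None,fx=3,fy=3))
# shift of the left half of labeller
A=cv2.cvtColor(a,6)[130:245,205:262].astype(np.float32);B=cv2.cvtColor(p['frame'],6)[130:245,205:262].astype(np.float32)
print(cv2.phaseCorrelate(A,B,cv2.createHanningWindow(A.shape[::-1],cv2.CV_32F)))
o=sensors.get_obs(); print(o['t'],o['ee_pos'],o['contact_force'],o['joint_vel'].round(3))"
```

```text
15.067751937984497
((-0.11168771981561676, -0.18138233014104088), 0.9203116291099125)
22.35 [ 0.52671199 -0.08787356  0.07110674] [-4.30787146  0.45476991 12.74832907] [ 0.    -0.001  0.     0.     0.001 -0.002  0.001]
```

```bash
python3 -c "
from h import *
print(ctrl.close_job())"
```

```text
the job is handed in; nothing more can be done
None
```

I pushed the wedge under the short front-right foot until it took load, and handed the job in at 22.3 s with the fingers pressing about 12.5 N on that corner. No verdict came back.

**What I did:** I first nudged the wedge sideways so its axis pointed at the foot. I then pushed it by the butt, thin end first. The push rose from about 1.5 N to 6.7 N and then 11.2 N as the foot met it, and I stopped there. That is a little over the 10 N at which the labeller can slide, but the checks show no real shift.

**Last checks:**
- **Rocking:** the corner is firm. Between 7 N and 23 N of pressing it dropped only about 0.2 mm.
- **Height:** the plate top at that corner reads about 60 mm, from the fingertip height, so it is not noticeably jacked up. The fingers lose contact just above that height.
- **Wedge:** the thin end is about 12 mm past the foot's axis, which makes it roughly 3.7 mm thick there. It is centred under the foot to within a few mm, and nothing touches it now.
- **Labeller position:** the top camera shows a shift of about 0.2 pixel, under 1 mm.

**Not confirmed:**
- I inferred the other feet being down from the height and firmness; I did not measure them.
- A sideways force of 3 to 4 N stays on the fingers while pressing, with no movement seen.
- 3.7 mm is just under the 4 mm minimum stated for the gap, which is within my measuring error.

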